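# Draw the bottom board out from under the book and jar

### The arm

A 6-joint arm with a two-finger parallel gripper is mounted at the origin on a cart in front of the work surface, level with it; the furniture and walls round the work are solid. World frame = base frame: x ahead of the robot, y to its left, z up, the work surface at z = 0. Lengths are in m, angles in rad, forces in N, time in s.
With the tool pointing down it reaches from about 0.3 to 0.875 m from the base axis. Payload 4.2 kg.
Tool frame: the origin (TCP) lies on the mounting face of the last link; the fingertips stand 173 mm ahead of it and the grasp point (between the pads) lies 155 mm ahead of it; y points along the fingers, x is the direction in which the jaws open and shut, and the axes are right-handed (so a half turn about y gives the same grasp; the last joint's range is limited). The gripper opens to 85 mm and grips with 20 to 120 N. Pads are 22 mm wide; open, the fingers measure 114 mm over their backs; the gripper's body (76 mm by 85 mm) begins 54 mm behind the grasp point. The pads swing forward as they close: fully open they stand 13 mm farther back than shut.
Start: joints at [1.103, 0.32, 1.565, -0, 1.257, -0.02], TCP at [0.249, 0.518, 0.405] pointing down, gripper open.
Joint ranges: [-3.11, 3.11], [-0.84, 2.01], [0.21, 2.61], [-1.34, 4.49], [0.05, 2.63], [-2.56, 2.56]. Speed limits (rad/s): [2.57, 2.57, 3.14, 3.14, 3.14, 3.14].

### API

Orientations are given as a unit quaternion [x, y, z, w].
In Python, from bench import arm, eyes gives the robot as it stands. The module is installed in compiled form; this text tells all that it offers.
- The arm moves only by the shell command python3 -m handwheel 'ROWS' [FORCE]. ROWS is JSON, a list of rows, each an object with "grip": the opening in per cent of the stroke, from 0 (shut) to 100 (fully open); "linear": the shift along the tool's x, y, z in cm, a list of three; "angular": the turn, a rotation vector about the tool's x, y, z in degrees, a list of three. A call has 1 to 10 rows; each row shifts and turns the commanded pose from where the row before left it, along the tool's axes as they then stand; what a row does not reach is not made up. A row lasts 1/8 s, in which the tool goes at most 62.5 mm and 10.7 degrees, less where a joint would pass 70% of its speed; a pose out of reach is approached as far as the arm can. A call with a gripper value outside its range is refused whole. The fingers move at their own pace and stop on an object; FORCE is the grip in N (left out, the last holds). Time passes only in rows, so rows that do not move let the fingers close. It gives the time, the measured TCP pose, the force and the opening at its end, in the units of the state.
- arm.observe(): the state, without advancing time (a new reading comes with each control period).
- eyes.read_camera(name): name is "scene" or "top" or "wrist"; returns a dict with "frame" (400x640x3 uint8, red, green, blue), "fx", "fy", "cx", "cy" (pixels), "extrinsics" (4x4, takes a point from world to camera coordinates); the wrist camera has in their place "tool_from_camera" (4x4, takes a point from camera to tool coordinates, whose origin is the TCP and whose axes are the tool frame's). Camera axes: x right, y down, z forward; pixel columns grow to the right and rows downward; lengths in m; the calibration is good to about 2 mm. A picture is of the moment at which its call begins: read the wrist's pose just before it. There is no depth.
- arm.close_job(): hands the job in, once; it reports no verdict.
The state is a dict: "t": time; "qpos": joint angles; "joint_vel": joint speeds; "joint_efforts": joint torques, N m; "eef_pos": TCP position; "tcp_rot": TCP orientation; "wrist_force": force on the tool from outside, world axes, zero at the start; "moment": the same for the moment, N m; "grip_width": opening from 0.0 (shut) to 1.0 (fully open).
Only numpy, scipy, OpenCV 4.12 (cv2) and the standard library are available. Lean on these libraries where they do the work, as an engineer would, in place of code of your own. Each camera call takes 0.05 s, during which the arm holds its last target.

### The job

A small wooden paddle board lies under a little green book with a lidded jar on it, its handle sticking out beneath a low brass rail. Take it by the handle and slide it out under the rail until it lies flat on the worktop, completely clear of the rail on the handle's side; the rail holds the stack back. The book must settle flat behind the rail with the jar still standing on it, neither of them touched by the robot.

Things in the scene. Friction and masses are not known exactly. Their poses are not given: they have to be found in the camera images.
- board: Plain wooden paddle board at the bottom of the stack, flat on the worktop. Blade 115 (x) x 100 (y) x 8 mm; origin: centre of the blade's underside, z up. Handle 26 mm wide, 8 mm thick, along -x from x = -57 to -157 mm; grip it across y from above near x = -122. Rear edge at x = +57. An equal board with a garlic bulb on it and no rail lies to one side: not that one.
- rail: Low brass rail fixed to the worktop: round bar 8 mm thick along its y, posts 170 mm apart and 24 mm high. Origin on the worktop under the bar's middle; +x points to the stack, -x to where the handle sticks out and the board is drawn (about 90 mm to clear, 105 well clear). Bar axis 16 mm up, 12 mm free beneath: the board passes, the book does not.
- book: Small green hardback book lying flat, 76 (x) x 116 (y) x 15 mm, 110 g; origin: centre of its underside, z up. It starts on the board about 5 to 15 mm behind the bar, follows the board until it meets the bar, then drops 8 mm to the worktop as the board leaves.
- jar: Closed jar with a dark lid standing on the book, 65 mm across, 86 mm tall, about 250 g; origin at the centre of its foot, z up. Its lid is about 108 mm above the worktop at the start. It rocks by some degrees as the book drops, so draw the board out steadily.
There are look-alikes about, which are no part of the job. Leave any purple look-alike of the board alone. Leave any red look-alike of the book alone.

How it is judged:
By the outcome, as a careful person would: the job done as asked, in the order asked, and still so for the second after the job is handed in, with the robot touching nothing.
It also fails if it takes over 34 s, if anything falls off the work surface, if the arm or the gripper's body presses on something with over 40 N, if the wrist force passes 120 N, or if a joint passes its speed limit or range.

## Working session

There is one attempt and no reset: what is moved stays moved. The work goes in short steps, Python scripts to look and compute and a shell command to move; the robot and the scene stay as the last step left them, time stands still between calls to the robot, and variables do not carry over. Pictures are saved under pics/ and viewed, and the job is handed in when it is done.

```bash
mkdir -p pics
python3 - <<'E'
from bench import arm, eyes
import cv2, numpy as np
s=arm.observe(); print(s)
for n in ["scene","top","wrist"]:
    c=eyes.read_camera(n); cv2.imwrite(f"pics/{n}0.png",c["frame"][:,:,::-1])
    print(n,c["fx"],c["fy"],c["cx"],c["cy"]); print(np.round(c.get("extrinsics",c.get("tool_from_camera")),4).tolist())
E
```

```text
{'t': 0.0, 'qpos': array([ 1.10297305e+00,  3.20249509e-01,  1.56571348e+00, -8.87916744e-06,
        1.25737612e+00, -1.99788569e-02]), 'joint_vel': array([-2.19468813e-06,  1.00791770e-03, -1.72069098e-04,  9.52864550e-04,
       -5.12424160e-04,  1.11910291e-05]), 'joint_efforts': array([-1.82153752e-03, -4.15517414e+01, -2.34159333e+01, -2.13661369e-04,
        8.27358454e-03, -2.52489110e-05]), 'eef_pos': array([0.2488931 , 0.51813205, 0.40389296]), 'tcp_rot': array([ 0.59886487,  0.37596228, -0.37701747, -0.59822325]), 'wrist_force': array([-0.03937968, -0.01519922, -0.74049716]), 'moment': array([-0.01077756,  0.05076008,  0.01307435]), 'grip_width': 0.9993031206441189}
scene 455.0543552574423 455.0543552574423 320.4783770200435 193.00417771907945
[[0.7768, -0.6297, 0.0035, -0.434], [-0.252, -0.316, -0.9147, 0.2039], [0.5771, 0.7097, -0.4042, 0.6729], [0.0, 0.0, 0.0, 1.0]]
top 415.0034241770278 415.0034241770278 320.32506089905 202.1813583434114
[[0.006, -0.9998, -0.0191, 0.0596], [-0.9974, -0.0047, -0.0716, 0.5735], [0.0715, 0.0195, -0.9972, 0.8669], [0.0, 0.0, 0.0, 1.0]]
wrist 280.4086810080311 280.4086810080311 323.45771616985 194.54318851898654
[[1.0, -0.0005, -0.0003, -0.0003], [0.0001, -0.2651, 0.9642, 0.0302], [-0.0005, -0.9642, -0.2651, 0.066], [0.0, 0.0, 0.0, 1.0]]
```

View pics/scene0.png

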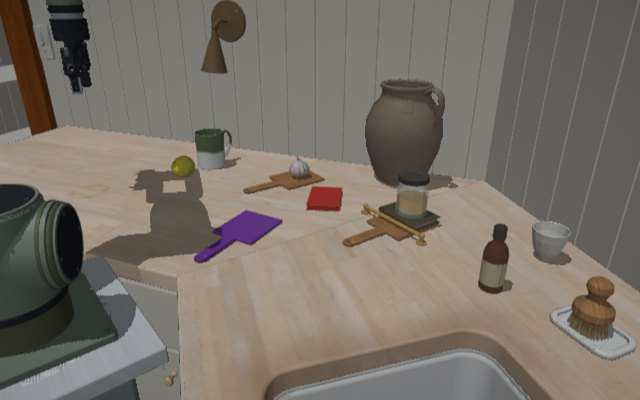

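View pics/top0.png

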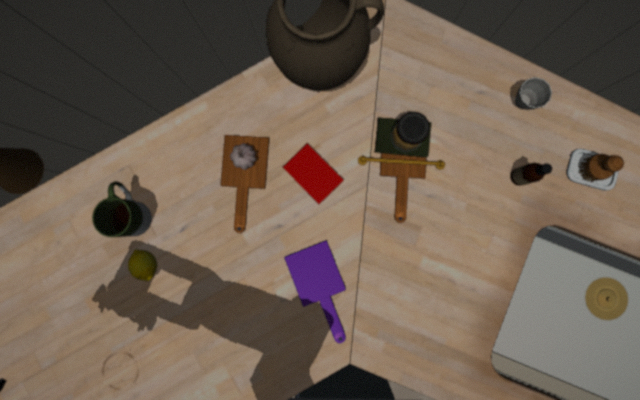

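View pics/wrist0.png

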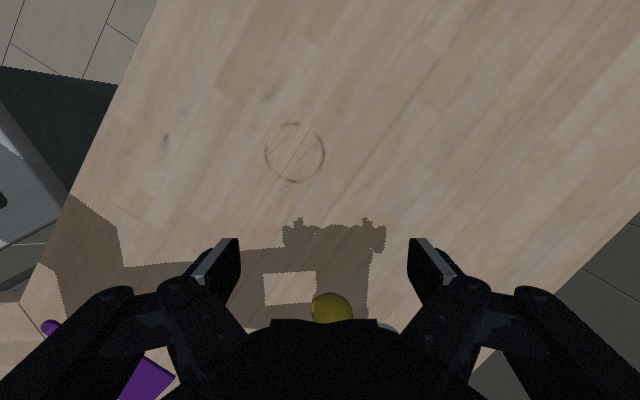

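Run:
```python
from scipy.spatial.transform import Rotation as R
print(R.from_quat([ 0.59886487,  0.37596228, -0.37701747, -0.59822325]).as_matrix().round(4))
```

```text
[[ 4.330e-01 -8.000e-04 -9.014e-01]
 [ 9.014e-01 -1.600e-03  4.330e-01]
 [-1.700e-03 -1.000e+00  0.000e+00]]
```

The scene view shows the stack at about (400,210), with its handle at (350,240). In the top view the rail runs (362,161)–(441,164) and the handle tip is at (400,219). The purple board, the red book and the garlic board are the look-alikes. Next I zoom in for measurement.

Run:
```python
import cv2
a=cv2.imread("pics/top0.png")[100:235,345:465]; a=cv2.convertScaleAbs(a,alpha=1.6)
cv2.imwrite("pics/topz.png",cv2.resize(a,None,fx=4.4,fy=4.4,interpolation=cv2.INTER_CUBIC))
b=cv2.imread("pics/scene0.png")[165:255,335:450]; 
cv2.imwrite("pics/scz.png",cv2.resize(b,None,fx=6,fy=6,interpolation=cv2.INTER_CUBIC))
```

```text
(no output)
```

View pics/topz.png

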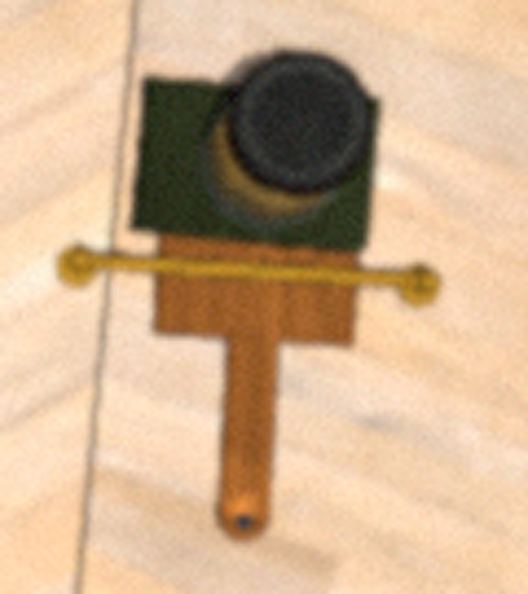

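View pics/scz.png

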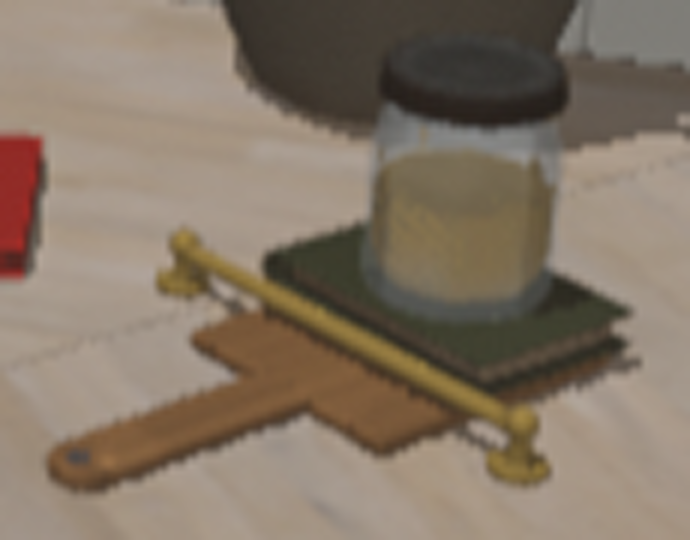

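```bash
cat > h.py <<'E'
import numpy as np
from bench import arm, eyes
from scipy.spatial.transform import Rotation as R
def toworld(c,uv,z,E=None):
    E=c["extrinsics"] if E is None else E
    Rm=E[:3,:3];C=-Rm.T@E[:3,3]
    uv=np.atleast_2d(uv).astype(float)
    d=np.c_[(uv[:,0]-c["cx"])/c["fx"],(uv[:,1]-c["cy"])/c["fy"],np.ones(len(uv))]@Rm
    return C+d*((z-C[2])/d[:,2])[:,None]
def wristE(c,s):
    T=np.eye(4);T[:3,:3]=R.from_quat(s["tcp_rot"]).as_matrix();T[:3,3]=s["eef_pos"]
    return np.linalg.inv(T@c["tool_from_camera"])
E
python3 - <<'E'
from h import *
t=eyes.read_camera("top");s=eyes.read_camera("scene")
f=lambda l:np.array(l)/4.4+[345,100]
g=lambda l:np.array(l)/6+[335,165]
np.set_printoptions(precision=4,suppress=True)
print("top: tip, hL,hR,bl,br\n",toworld(t,f([[243,540],[222,440],[274,440],[154,334],[354,345]]),0.008))
print("knobs\n",toworld(t,f([[76,264],[420,284]]),0.018))
print("scene: tip, bl, br\n",toworld(s,g([[50,463],[192,340],[378,452]]),0.008))
print(toworld(s,g([[185,243],[521,418]]),0.020))
E
```

```text
top: tip, hL,hR,bl,br
 [[ 0.5305 -0.1097  0.008 ]
 [ 0.5796 -0.0997  0.008 ]
 [ 0.5797 -0.1252  0.008 ]
 [ 0.632  -0.0666  0.008 ]
 [ 0.6269 -0.165   0.008 ]]
knobs
 [[ 0.6651 -0.0273  0.018 ]
 [ 0.6557 -0.1951  0.018 ]]
scene: tip, bl, br
 [[ 0.5296 -0.1076  0.008 ]
 [ 0.6277 -0.0738  0.008 ]
 [ 0.6194 -0.1702  0.008 ]]
[[ 0.6645 -0.0318  0.02  ]
 [ 0.6569 -0.1982  0.02  ]]
```

```bash
python3 -m handwheel '[{"grip":100,"linear":[0,0,0],"angular":[0,-7.5,0]},{"grip":100,"linear":[0,0,0],"angular":[0,-7.5,0]},{"grip":100,"linear":[0,0,0],"angular":[0,-7.5,0]},{"grip":100,"linear":[-5,0.5,-2.9],"angular":[0,0,0]},{"grip":100,"linear":[-5,0.5,-2.9],"angular":[0,0,0]},{"grip":100,"linear":[-5,0.5,-2.9],"angular":[0,0,0]},{"grip":100,"linear":[-5,0.5,-2.9],"angular":[0,0,0]},{"grip":100,"linear":[-5,0.5,-2.9],"angular":[0,0,0]},{"grip":100,"linear":[-5,0.5,-2.9],"angular":[0,0,0]}]'
```

```text
t: 1.38
eef_pos: [0.4067, 0.2075, 0.3747]
tcp_rot: [0.514, 0.486, -0.486, -0.513]
wrist_force: [1.5, 0.5, -0.0]
grip_width: 0.999
```

```bash
python3 -m handwheel '[{"grip":50,"linear":[-5.1,1.2,-2.9],"angular":[0,0,0]},{"grip":50,"linear":[-5.1,1.2,-2.9],"angular":[0,0,0]},{"grip":50,"linear":[-5.1,1.2,-2.9],"angular":[0,0,0]},{"grip":50,"linear":[-5.1,1.2,-2.9],"angular":[0,0,0]},{"grip":50,"linear":[-5.1,1.2,-2.9],"angular":[0,0,0]},{"grip":50,"linear":[-5.1,1.2,-2.9],"angular":[0,0,0]},{"grip":50,"linear":[0,0,0],"angular":[0,0,0]},{"grip":50,"linear":[0,0,0],"angular":[0,0,0]}]'
python3 - <<'E'
from h import *
import cv2
s=arm.observe(); c=eyes.read_camera("wrist"); cv2.imwrite("pics/w1.png",c["frame"][:,:,::-1])
print(s["eef_pos"],s["qpos"],R.from_quat(s["tcp_rot"]).as_matrix().round(3).tolist(), s["grip_width"])
E
```

```text
t: 2.38
eef_pos: [0.5627, -0.1058, 0.3024]
tcp_rot: [-0.513, -0.486, 0.486, 0.514]
wrist_force: [-0.5, -1.4, -1.2]
grip_width: 0.503
[ 0.56274749 -0.10575461  0.30238171] [-2.05976164e-01  3.98517765e-01  1.71935789e+00  6.09872112e-04
  1.02507809e+00 -1.72140029e+00] [[0.056, -0.001, -0.998], [0.998, 0.001, 0.056], [0.001, -1.0, 0.001]] 0.5031985779367449
```

View pics/w1.png

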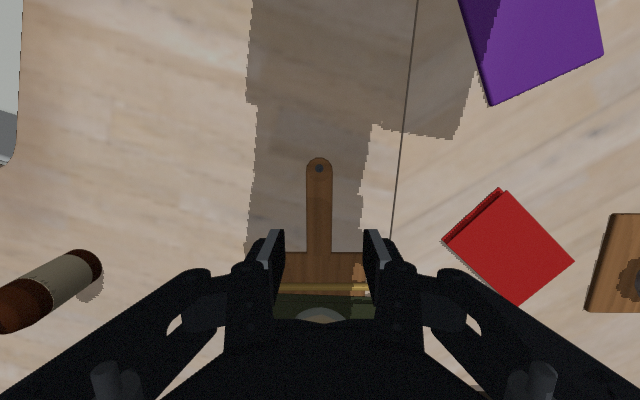

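The wrist view shows the handle between rows 157 and 252, with its edges at about columns 307 and 332. The rail is at row 287 and the fingers are roughly centred on the handle.

Run:
```python
from h import *
import cv2
np.set_printoptions(precision=4,suppress=True)
s=arm.observe(); c=eyes.read_camera("wrist"); E=wristE(c,s)
f=c["frame"].astype(int)
for r in (170,185,200,215,230,245):
    row=f[r,285:355]; d=np.abs(np.diff(row.sum(1)))
    k=np.argsort(d)[-4:]+285; print(r,sorted(k), end=' ')
print()
print(toworld(c,[[319,157],[307,205],[332,205],[307,235],[332,235],[290,252],[350,252]],0.008,E))
print(toworld(c,[[290,287],[350,287]],0.020,E))
a=f[150:300,240:400].astype(np.uint8)[:,:,::-1]
cv2.imwrite("pics/w1z.png",cv2.resize(a,None,fx=4,fy=4,interpolation=cv2.INTER_CUBIC))
```

```text
170 [np.int64(304), np.int64(305), np.int64(314), np.int64(331)] 185 [np.int64(304), np.int64(313), np.int64(327), np.int64(331)] 200 [np.int64(304), np.int64(305), np.int64(306), np.int64(331)] 215 [np.int64(304), np.int64(305), np.int64(330), np.int64(331)] 230 [np.int64(304), np.int64(305), np.int64(330), np.int64(331)] 245 [np.int64(305), np.int64(306), np.int64(322), np.int64(330)] 
[[ 0.5319 -0.1083  0.008 ]
 [ 0.5786 -0.1229  0.008 ]
 [ 0.58   -0.0982  0.008 ]
 [ 0.6106 -0.1252  0.008 ]
 [ 0.612  -0.0998  0.008 ]
 [ 0.6286 -0.1441  0.008 ]
 [ 0.632  -0.082   0.008 ]]
[[ 0.6619 -0.1456  0.02  ]
 [ 0.6653 -0.0841  0.02  ]]
```

View pics/w1z.png

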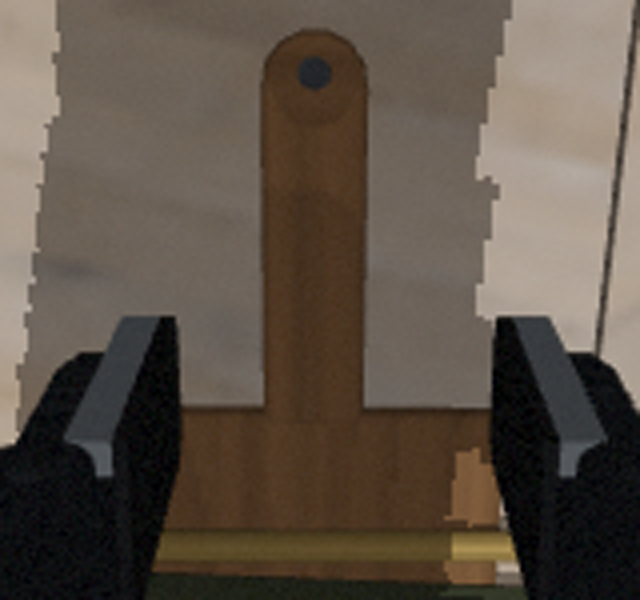

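```bash
python3 -m handwheel '[{"grip":50,"linear":[-0.5,2,0],"angular":[0,0,0]},{"grip":50,"linear":[0,3,0],"angular":[0,0,0]},{"grip":50,"linear":[0,3,0],"angular":[0,0,0]},{"grip":50,"linear":[0,2.5,0],"angular":[0,0,0]},{"grip":50,"linear":[0,1.5,0],"angular":[0,0,0]},{"grip":50,"linear":[0,0,0],"angular":[0,0,0]},{"grip":50,"linear":[0,0,0],"angular":[0,0,0]}]' 50
python3 - <<'E'
from h import *
import cv2
s=arm.observe()
for n in("wrist","scene","top"):
    c=eyes.read_camera(n); cv2.imwrite(f"pics/{n}2.png",c["frame"][:,:,::-1])
print(s["eef_pos"],s["wrist_force"])
b=cv2.imread("pics/scene2.png")[145:255,325:450]
cv2.imwrite("pics/sc2z.png",cv2.resize(b,None,fx=5,fy=5,interpolation=cv2.INTER_CUBIC))
E
```

```text
t: 3.35
eef_pos: [0.5632, -0.1107, 0.1837]
tcp_rot: [0.514, 0.487, -0.486, -0.513]
wrist_force: [-0.1, 0.2, 0.5]
grip_width: 0.5
[ 0.56322886 -0.11065233  0.1837345 ] [-0.14789175  0.21632004  0.50179028]
```

View pics/sc2z.png

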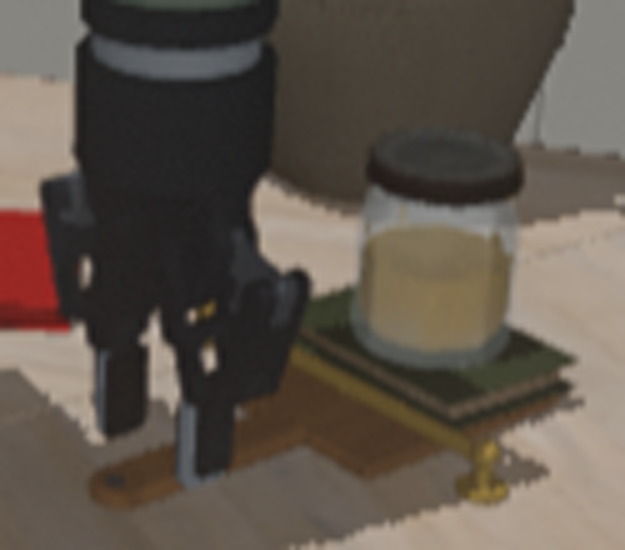

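View pics/wrist2.png

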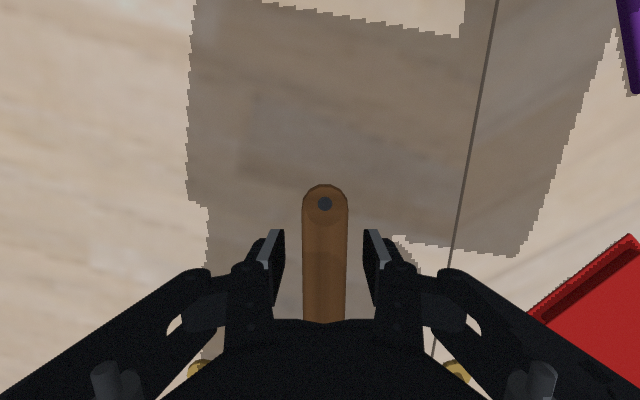

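```bash
python3 -m handwheel '[{"grip":50,"linear":[0,0.4,0],"angular":[0,0,0]},{"grip":50,"linear":[0,0,0],"angular":[0,0,0]}]'; python3 -m handwheel '[{"grip":50,"linear":[0,0.3,0],"angular":[0,0,0]},{"grip":50,"linear":[0,0.1,0],"angular":[0,0,0]},{"grip":50,"linear":[0,0,0],"angular":[0,0,0]}]'
```

```text
t: 3.75
eef_pos: [0.5626, -0.1109, 0.1785]
tcp_rot: [-0.513, -0.486, 0.486, 0.514]
wrist_force: [-0.9, -0.2, 0.2]
grip_width: 0.497
t: 4.12
eef_pos: [0.5628, -0.1109, 0.1745]
tcp_rot: [-0.513, -0.486, 0.486, 0.514]
wrist_force: [0.0, -0.4, -0.5]
grip_width: 0.501
```

```bash
python3 -m handwheel '[{"grip":36,"linear":[0,0,0],"angular":[0,0,0]},{"grip":36,"linear":[0,0,0],"angular":[0,0,0]}]' 50; python3 -m handwheel '[{"grip":10,"linear":[0,0,0],"angular":[0,0,0]},{"grip":10,"linear":[0,0,0],"angular":[0,0,0]},{"grip":10,"linear":[0,0,0],"angular":[0,0,0]},{"grip":10,"linear":[0,0,0],"angular":[0,0,0]}]' 50
python3 - <<'E'
from h import *
import cv2
s=arm.observe()
c=eyes.read_camera("scene"); cv2.imwrite(f"pics/scene3.png",c["frame"][:,:,::-1])
print(s["eef_pos"],s["wrist_force"],s["moment"])
b=cv2.imread("pics/scene3.png")[145:255,325:450]
cv2.imwrite("pics/sc3z.png",cv2.resize(b,None,fx=5,fy=5,interpolation=cv2.INTER_CUBIC))
E
```

```text
t: 4.38
eef_pos: [0.5628, -0.1109, 0.1748]
tcp_rot: [0.514, 0.486, -0.486, -0.514]
wrist_force: [0.1, 0.6, 0.6]
grip_width: 0.357
t: 4.88
eef_pos: [0.5628, -0.1109, 0.175]
tcp_rot: [0.514, 0.486, -0.486, -0.514]
wrist_force: [-1.8, 0.2, 5.4]
grip_width: 0.287
[ 0.56282994 -0.11092669  0.17497587] [-1.84960324  0.24610626  5.37114771] [ 0.07290125  0.19433344 -0.01548914]
```

View pics/sc3z.png

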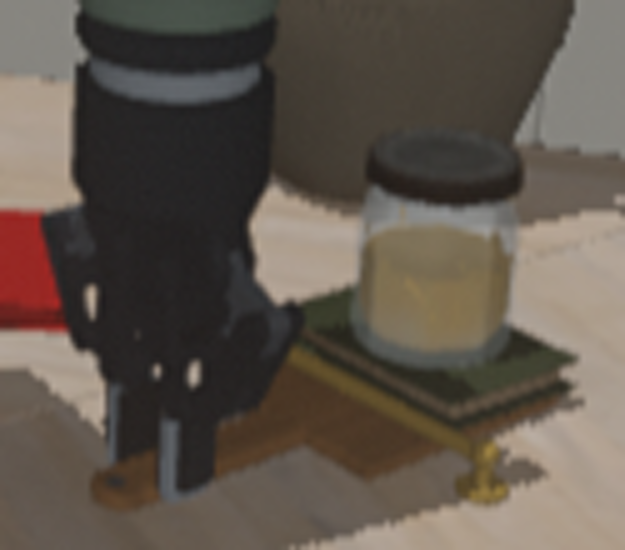

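```bash
python3 -m handwheel '[{"grip":10,"linear":[0,0,0.1],"angular":[0,0,0]},{"grip":10,"linear":[0,0,0.2],"angular":[0,0,0]},{"grip":10,"linear":[0,0,0.3],"angular":[0,0,0]},{"grip":10,"linear":[0,0,0.3],"angular":[0,0,0]},{"grip":10,"linear":[0,0,0.3],"angular":[0,0,0]},{"grip":10,"linear":[0,0,0.3],"angular":[0,0,0]},{"grip":10,"linear":[0,0,0.3],"angular":[0,0,0]},{"grip":10,"linear":[0,0,0.3],"angular":[0,0,0]},{"grip":10,"linear":[0,0,0.2],"angular":[0,0,0]},{"grip":10,"linear":[0,0,0.2],"angular":[0,0,0]}]' 50
python3 - <<'E'
from h import *
import cv2
s=arm.observe()
c=eyes.read_camera("scene"); cv2.imwrite(f"pics/scene4.png",c["frame"][:,:,::-1])
print(s["eef_pos"],s["wrist_force"],s["moment"])
b=cv2.imread("pics/scene4.png")[145:255,325:450]
cv2.imwrite("pics/sc4z.png",cv2.resize(b,None,fx=5,fy=5,interpolation=cv2.INTER_CUBIC))
E
```

```text
t: 6.18
eef_pos: [0.5383, -0.1096, 0.175]
tcp_rot: [0.514, 0.487, -0.485, -0.513]
wrist_force: [6.2, -0.5, 2.3]
grip_width: 0.286
[ 0.53830491 -0.10964792  0.17500226] [ 6.23473988 -0.52978458  2.33576274] [-0.03635673 -0.96137234 -0.01869477]
```

View pics/sc4z.png

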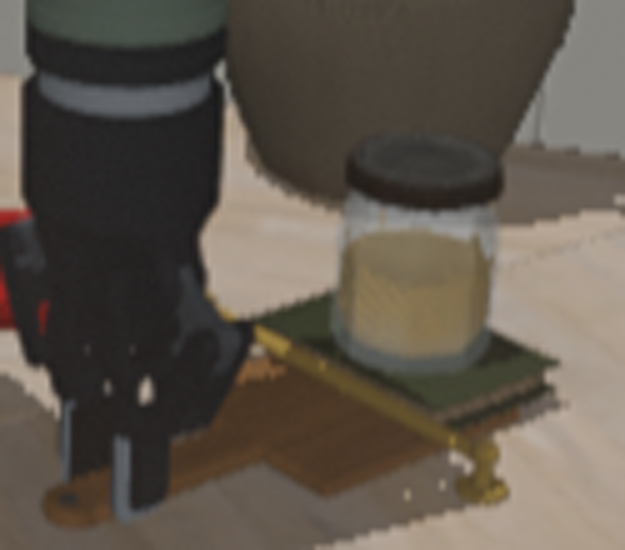

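The board is moving with the gripper and the book has reached the bar. The jar stands upright, so I keep drawing steadily.

```bash
python3 -m handwheel '[{"grip":10,"linear":[0,0,0.3],"angular":[0,0,0]},{"grip":10,"linear":[0,0,0.3],"angular":[0,0,0]},{"grip":10,"linear":[0,0,0.3],"angular":[0,0,0]},{"grip":10,"linear":[0,0,0.3],"angular":[0,0,0]},{"grip":10,"linear":[0,0,0.3],"angular":[0,0,0]},{"grip":10,"linear":[0,0,0.3],"angular":[0,0,0]},{"grip":10,"linear":[0,0,0.3],"angular":[0,0,0]},{"grip":10,"linear":[0,0,0.3],"angular":[0,0,0]},{"grip":10,"linear":[0,0,0.3],"angular":[0,0,0]},{"grip":10,"linear":[0,0,0.3],"angular":[0,0,0]}]' 50
python3 - <<'E'
from h import *
import cv2
s=arm.observe()
c=eyes.read_camera("scene"); cv2.imwrite(f"pics/scene5.png",c["frame"][:,:,::-1])
print(s["eef_pos"],s["wrist_force"],s["moment"])
b=cv2.imread("pics/scene5.png")[145:265,305:450]
cv2.imwrite("pics/sc5z.png",cv2.resize(b,None,fx=5,fy=5,interpolation=cv2.INTER_CUBIC))
E
```

```text
t: 7.48
eef_pos: [0.508, -0.1079, 0.175]
tcp_rot: [0.514, 0.486, -0.486, -0.513]
wrist_force: [4.6, -0.7, 5.4]
grip_width: 0.285
[ 0.50799548 -0.10794284  0.17495352] [ 4.57877563 -0.72418478  5.37913029] [-0.09383542 -0.89274847 -0.06194018]
```

View pics/sc5z.png

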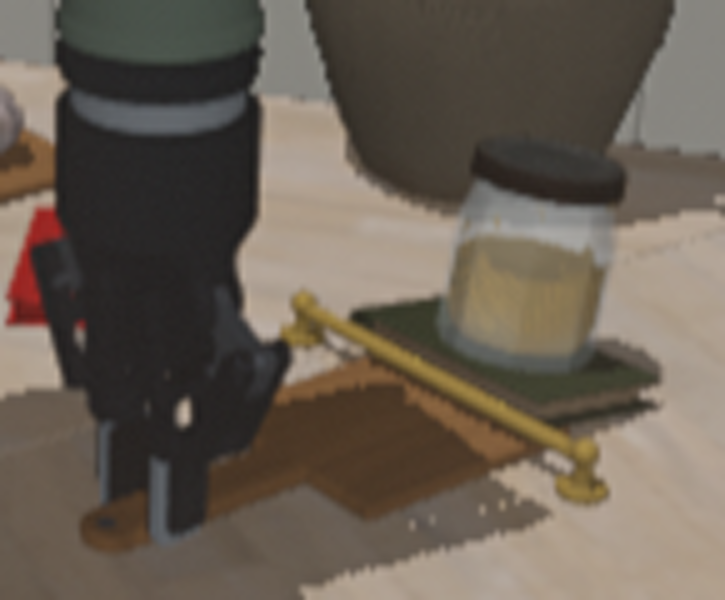

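The book's rear edge has tipped down to the worktop. The jar leans a few degrees with it but stands steadily. I carry on.

```bash
python3 -m handwheel '[{"grip":10,"linear":[0,0,0.3],"angular":[0,0,0]},{"grip":10,"linear":[0,0,0.3],"angular":[0,0,0]},{"grip":10,"linear":[0,0,0.3],"angular":[0,0,0]},{"grip":10,"linear":[0,0,0.3],"angular":[0,0,0]},{"grip":10,"linear":[0,0,0.3],"angular":[0,0,0]},{"grip":10,"linear":[0,0,0.3],"angular":[0,0,0]},{"grip":10,"linear":[0,0,0.3],"angular":[0,0,0]},{"grip":10,"linear":[0,0,0.3],"angular":[0,0,0]},{"grip":10,"linear":[0,0,0.3],"angular":[0,0,0]},{"grip":10,"linear":[0,0,0.3],"angular":[0,0,0]}]' 50
python3 -m handwheel '[{"grip":10,"linear":[0,0,0.3],"angular":[0,0,0]},{"grip":10,"linear":[0,0,0.3],"angular":[0,0,0]},{"grip":10,"linear":[0,0,0.3],"angular":[0,0,0]},{"grip":10,"linear":[0,0,0.3],"angular":[0,0,0]},{"grip":10,"linear":[0,0,0.3],"angular":[0,0,0]},{"grip":10,"linear":[0,0,0.3],"angular":[0,0,0]},{"grip":10,"linear":[0,0,0.3],"angular":[0,0,0]},{"grip":10,"linear":[0,0,0.2],"angular":[0,0,0]},{"grip":10,"linear":[0,0,0],"angular":[0,0,0]}]' 50
python3 - <<'E'
from h import *
import cv2
s=arm.observe()
c=eyes.read_camera("scene"); cv2.imwrite(f"pics/scene6.png",c["frame"][:,:,::-1])
print(s["eef_pos"],s["wrist_force"],s["moment"])
b=cv2.imread("pics/scene6.png")[145:265,305:450]
cv2.imwrite("pics/sc6z.png",cv2.resize(b,None,fx=5,fy=5,interpolation=cv2.INTER_CUBIC))
E
```

```text
t: 8.78
eef_pos: [0.4778, -0.1062, 0.1749]
tcp_rot: [0.514, 0.486, -0.486, -0.514]
wrist_force: [3.0, -0.7, 7.1]
grip_width: 0.285
t: 9.9
eef_pos: [0.4546, -0.105, 0.175]
tcp_rot: [-0.514, -0.486, 0.486, 0.514]
wrist_force: [4.5, -1.3, 6.9]
grip_width: 0.285
[ 0.45464759 -0.10495127  0.17495652] [ 4.46129231 -1.25622539  6.86654309] [-0.05133287 -0.56112707 -0.03692886]
```

View pics/sc6z.png

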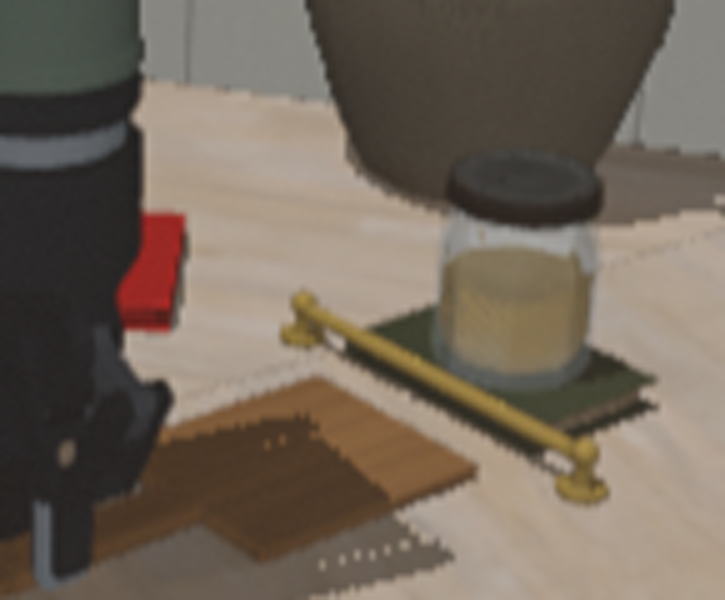

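The board is fully clear of the bar, with its rear edge visible in front of it. The book is down on the worktop and the jar is upright. I release and rise straight up.

```bash
python3 -m handwheel '[{"grip":32,"linear":[0,0,0],"angular":[0,0,0]},{"grip":40,"linear":[0,0,0],"angular":[0,0,0]},{"grip":55,"linear":[0,0,0],"angular":[0,0,0]},{"grip":55,"linear":[0,0,0],"angular":[0,0,0]},{"grip":55,"linear":[0,-0.5,0],"angular":[0,0,0]},{"grip":55,"linear":[0,-1.5,0],"angular":[0,0,0]},{"grip":55,"linear":[0,-3,0],"angular":[0,0,0]},{"grip":55,"linear":[0,-4,0],"angular":[0,0,0]},{"grip":55,"linear":[0,-4,0],"angular":[0,0,0]},{"grip":55,"linear":[0,-4,0],"angular":[0,0,0]}]'
python3 -m handwheel '[{"grip":55,"linear":[3,-3,2],"angular":[0,0,0]},{"grip":55,"linear":[5,0,1],"angular":[0,0,0]},{"grip":55,"linear":[5,0,0],"angular":[0,0,0]},{"grip":55,"linear":[5,0,0],"angular":[0,0,0]},{"grip":55,"linear":[3,0,0],"angular":[0,0,0]},{"grip":55,"linear":[0,0,0],"angular":[0,0,0]}]'
python3 - <<'E'
from h import *
import cv2
s=arm.observe(); print(s["t"],s["eef_pos"],s["wrist_force"])
for n in("top","scene"):
    c=eyes.read_camera(n); cv2.imwrite(f"pics/{n}7.png",c["frame"][:,:,::-1])
b=cv2.imread("pics/scene7.png")[145:265,305:450]
cv2.imwrite("pics/sc7z.png",cv2.resize(b,None,fx=5,fy=5,interpolation=cv2.INTER_CUBIC))
a=cv2.imread("pics/top7.png")[100:290,345:465]; a=cv2.convertScaleAbs(a,alpha=1.6)
cv2.imwrite("pics/top7z.png",cv2.resize(a,None,fx=3,fy=3,interpolation=cv2.INTER_CUBIC))
E
```

```text
t: 11.2
eef_pos: [0.4546, -0.1049, 0.3464]
tcp_rot: [0.514, 0.486, -0.486, -0.514]
wrist_force: [1.3, 0.1, 0.5]
grip_width: 0.548
t: 11.95
eef_pos: [0.4363, 0.1078, 0.3749]
tcp_rot: [-0.513, -0.487, 0.487, 0.513]
wrist_force: [-0.5, 0.0, 0.2]
grip_width: 0.551
11.95 [0.43632748 0.10780621 0.37491076] [-0.54175038  0.01970182  0.15133804]
```

View pics/sc7z.png

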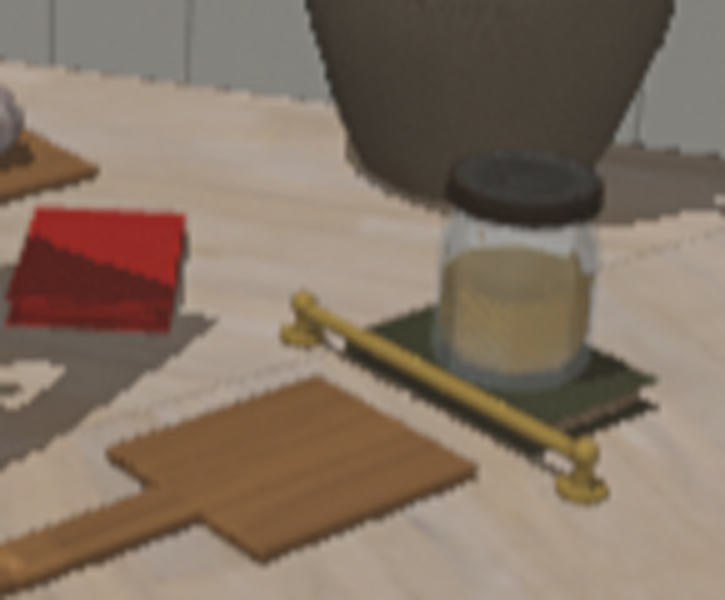

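View pics/top7z.png

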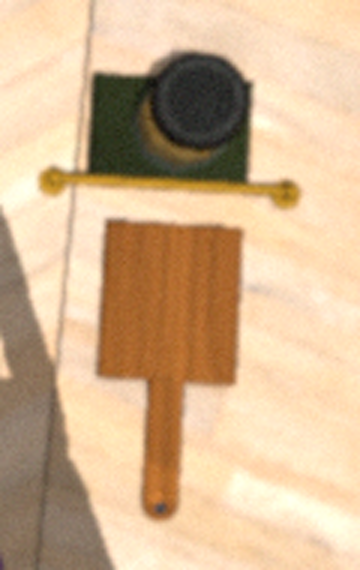

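Run:
```python
from h import *
np.set_printoptions(precision=4,suppress=True)
t=eyes.read_camera("top");s=eyes.read_camera("scene")
f=lambda l:np.array(l)/3+[345,100]
g=lambda l:np.array(l)/5+[305,145]
print("book rear corners top\n",toworld(t,f([[97,72],[252,84]]),0.015),"\nscene rear-right",toworld(s,g([[655,378]]),0.015))
print("rear edge board, top\n",toworld(t,f([[107,220],[242,229]]),0.008),"\nscene",toworld(s,g([[318,377],[477,467]]),0.008))
print("knobs",toworld(t,f([[53,180],[286,193]]),0.018))
print("book front-right bottom/top scene", toworld(s,g([[545,462]]),0.0))
import cv2
b=s["frame"][205:250,360:445,::-1]; b=cv2.convertScaleAbs(b,alpha=1.8)
cv2.imwrite("pics/sc8z.png",cv2.resize(b,None,fx=9,fy=9,interpolation=cv2.INTER_CUBIC))
print(arm.observe()["t"])
```

```text
book rear corners top
 [[ 0.7449 -0.0604  0.015 ]
 [ 0.7362 -0.1723  0.015 ]] 
scene rear-right [[ 0.7365 -0.1717  0.015 ]]
rear edge board, top
 [[ 0.6376 -0.0681  0.008 ]
 [ 0.6314 -0.1655  0.008 ]] 
scene [[ 0.6346 -0.0717  0.008 ]
 [ 0.629  -0.168   0.008 ]]
knobs [[ 0.6651 -0.0282  0.018 ]
 [ 0.6561 -0.1948  0.018 ]]
book front-right bottom/top scene [[ 0.6651 -0.1735  0.    ]]
12.15
```

View pics/sc8z.png

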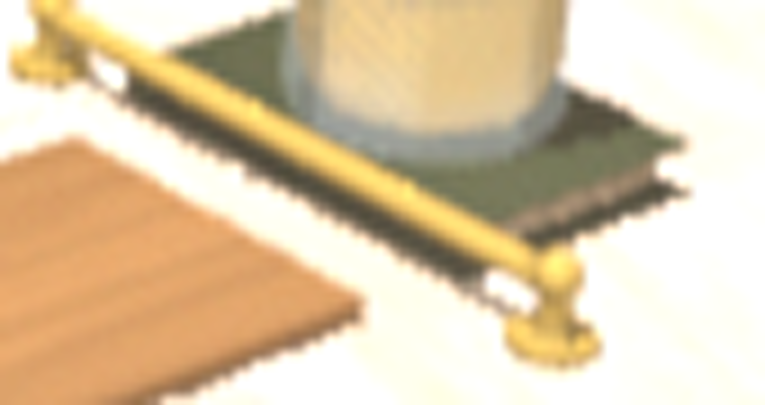

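```bash
python3 -c "
from bench import arm
print(arm.close_job()); print(arm.observe()['t'])"
```

```text
the job is handed in; nothing more can be done
None
the job is handed in; nothing more can be done
```

I gripped the board by its handle, drew it about 108 mm straight out under the rail, released it, and raised the arm clear. The job was handed in at about 12.2 s of the 34 s allowed.

Last checks, from the top and scene cameras:
- **Board:** It appears flat on the worktop. Its rear edge is about 20 mm clear of the bar on the handle's side, and the two cameras agree to within 4 mm.
- **Book:** It lies behind the rail against the bar. Both cameras place its rear corner at the same point for a 15 mm height, so it is down on the worktop at the rear. Its front edge is partly hidden by the bar; one picked point there was about 4 mm off where a flat book would put it. That is within what I can read from the picture, so I took it as flat.
- **Jar:** It stands upright on the book. It leaned a few degrees while the book dropped and then settled.
- **Forces:** The largest component in the wrist readings I took was about 7 N. It was near zero after release. The gripper touched only the board's handle.

No check failed.

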